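# Slide the loaded board out over the edge of the pastry slab

## Robot

A 6-joint arm with a two-finger parallel gripper is mounted at the origin on the work surface. World frame = base frame: x ahead of the robot, y to its left, z up, the work surface at z = 0. Lengths are in mm, angles in degrees, forces in N, time in s.
With the tool pointing down it reaches from about 300 to 850 mm from the base axis. Payload 4.2 kg.
Tool frame: the origin (TCP) lies at the very end of the fingers, on their centre line; the grasp point (between the pads) lies 19 mm behind it (env.grasp_offset is the distance from the TCP to the grasp point, in mm); z points along the fingers, y is the line along which they close (so a half turn about z gives the same grasp; the last joint's range is limited). The gripper opens to 91 mm and grips with 3 to 60 N. Pads are 32 mm wide; open, the fingers measure 118 mm over their backs; the gripper's body (76 mm by 178 mm) begins 60 mm behind the grasp point.
Start: joints at [64.286, 18.312, 89.639, -0, 72.044, -1.146], TCP at [239.078, 522.958, 213.976] pointing down, gripper open.
Joint ranges: [-177.97, 177.97], [-48.28, 115.42], [12.27, 149.76], [-77.06, 257.06], [2.81, 150.46], [-146.56, 146.56]. Speed limits (degrees/s): [147.25, 147.25, 180, 180, 180, 180].

## Interface

Orientations are given as [roll, pitch, yaw] about the fixed x, y, z axes, in that order (R = Rz(yaw) Ry(pitch) Rx(roll)).
In Python, from workcell import env gives the robot as it stands. The module is installed in compiled form; this text tells all that it offers.
- The arm moves only by the tool send_rows, never from a script. Its argument "motion" is a list of rows, each an object of numbers: "tx", "ty", "tz": the shift along the tool's x, y, z in units of 500 mm (1.0 is 500 mm); "rx", "ry", "rz": the turn, a rotation vector about the tool's x, y, z in units of 30 degrees (1.0 is 30 degrees); "gripper": the closure, from -1 (fully open) to 1 (shut). In form: [{"tx": .., "ty": .., "tz": .., "rx": .., "ry": .., "rz": .., "gripper": ..}, ...]. A call has 1 to 12 rows; each row shifts and turns the commanded pose from where the row before left it, along the tool's axes as they then stand; what a row does not reach is not made up. A row lasts 1/8 s, in which the tool goes at most 62.5 mm and 10.7 degrees, less where a joint would pass 70% of its speed; a pose out of reach is approached as far as the arm can. A call with a number of a shift or a turn outside -1 to 1 is refused whole. A call with a gripper value outside its range is refused whole. The fingers move at their own pace and stop on an object; "grip_force" is the grip in N (left out, the last holds). Time passes only in rows, so rows that do not move let the fingers close. It gives the time, the measured TCP pose, the force, the opening and the grip force at its end, in the units of the state.
- env.state(): the state, without advancing time (a new reading comes with each control period).
- env.grab_frame(name): name is "scene" or "top" or "wrist"; returns a dict with "frame" (384x512x3 uint8, red, green, blue), "vertical_fov" (degrees; the focal length in pixels is half the picture's height over the tangent of half this angle, whatever the lens; pixels are square), "cx", "cy" (the principal point, pixels), "rvec" (rotation vector, rad) and "tvec" (3), from world to camera coordinates, as OpenCV has them; the wrist camera has in their place "T_tool_cam" (4x4, takes a point from camera to tool coordinates, whose origin is the TCP and whose axes are the flange's). Camera axes: x right, y down, z forward; pixel columns grow to the right and rows downward; lengths in mm; the calibration is good to about 2 mm. A picture is of the moment at which its call begins: read the wrist's pose just before it. There is no depth.
- env.job_done(): hands the job in; it is judged then, once.
The state is a dict: "time_s": time; "qpos": joint angles; "qvel": joint speeds; "effort": joint torques, N m; "ee_pos": TCP position; "ee_rot": TCP orientation; "force": force on the tool from outside, world axes, zero at the start; "torque": the same for the moment, N m; "gripper_width": finger opening in mm; "gripper_force": force on a finger pad.
Only numpy, scipy, OpenCV 4.12 (cv2) and the standard library are available. Lean on these libraries where they do the work, as an engineer would, in place of code of your own. Each camera call takes 0.05 s, during which the arm holds its last target. There are 200 camera calls.

## Task

With the fingertips, push the thin wooden board across the marble slab until it sticks out 40 mm beyond the slab's far edge, evenly along its whole length, so that a colleague across the bench can get her fingers under it and take it away. Only slide it: do not lift or tip it, let the two tart rings ride along where they stand without touching them, and leave the rolling pin and the flour shaker alone. Then take the hand away.

Things in the scene. Friction and masses are not known exactly. Their poses are not given: they have to be found in the camera images.
- slab: white marble pastry slab, fixed, 400 x 560 x 30 mm high (22 mm stone on 8 mm feet), lying on the bench, turned up to 17 degrees. Origin: centre of its underside on the bench. x points across its 400 mm depth, away from the robot, to the far edge; y along the 560 mm, to the robot's left; z up. Its top is at z = 30 mm.
- slab_edge (a point): middle of the slab's far upper edge, 200 mm along x from the slab's centre and at its top (30 mm up). Axes as the slab's; the edge runs along y, and beyond it (+x) there is a 30 mm drop to the bench.
- board: loose thin flat wooden board, mid-brown, 150 (x) x 240 (y) x 6 mm thick, about 0.16 kg (varies), lying flat on the slab, 25 to 65 mm short (at the middle) of the far edge and turned up to 12 degrees from it. Origin: centre of its underside, so its near side is 75 mm along -x and its top 6 mm up. Axes as the slab's when square to it.
- board_far_left (a point): far left upper corner of the board, 75 mm along its x and 120 mm along its y from its centre.
- board_far_right (a point): far right upper corner of the board, 75 mm along its x and -120 mm along its y from its centre.
- spot_left (a point): point on the board's top where the left ring belongs, 10 mm along the board's x and 60 mm along its y from its centre.
- spot_right (a point): point on the board's top where the right ring belongs, 10 mm along the board's x and -60 mm along its y from its centre.
- ring_left: loose plain steel tart ring, 80 mm across, 2 mm wall, 20 mm high, 40 g, standing on the left half of the board within about 11 mm of its spot; nearest point at least 35 mm from the board's near side. Origin: centre of its lower rim.
- ring_right: the same tart ring on the right half of the board. Origin: centre of its lower rim.
- pin: loose white plastic rolling pin, a plain rod 40 mm in diameter and 360 mm long, lying on the slab beside the board, roughly square to the far edge, about 235 mm left or right of the slab's centre; it rolls easily. Origin: its centre; x along its length.
- shaker: loose aluminium flour shaker with domed steel cap, 66 mm in diameter and 106 mm high, standing on the slab on the other side of the board from the rolling pin, about 235 mm from the slab's centre. Origin: centre of its underside.
Mind the look-alikes: they are no part of the job. What is meant by the shaker is not green, and is the larger of those in its own colour.

How it is judged (in metres and radians):
At the end, for the whole second after the job is handed in: Both far corners of the board lie 30 to 50 mm beyond the slab's far edge; the board lies flat and still on the slab, within its ends; both rings stand on the board within 25 mm of their spots; the pin and the shaker are within 20 mm of where they were, the shaker upright (x of board_far_left in the frame of slab_edge between 0.03 and 0.05 m and x of board_far_right in the frame of slab_edge between 0.03 and 0.05 m and y of board_far_left in the frame of slab_edge between -0.03 and 0.28 m and y of board_far_right in the frame of slab_edge between -0.28 and 0.03 m and angle between board's own z axis and vertical below 0.03 rad and linear speed of board below 0.01 m/s and z of board in the frame of slab between 0.027 and 0.033 m and horizontal distance between ring_left and spot_left below 0.025 m and angle between each of ring_left, ring_right's own z axis and vertical below 0.05 rad and z of ring_left in the frame of board between 0.004 and 0.009 m and horizontal distance between ring_right and spot_right below 0.025 m and z of ring_right in the frame of board between 0.004 and 0.009 m and distance of each of pin, shaker from where it was at the start of the episode below 0.02 m and angle between shaker's own z axis and vertical below 0.1 rad); the robot touches nothing.
It fails at once if the board is lifted off the slab or tipped (z of board in the frame of slab above 0.036 m or angle between board's own z axis and vertical above 0.08 rad).
It fails at once if a tart ring is touched by the robot (contact force between any of the fingers, the arm and ring_left above 0.3 N or contact force between any of the fingers, the arm and ring_right above 0.3 N).
It fails at once if a tart ring slides from its place on the board, is lifted or tips (horizontal distance between ring_left and spot_left above 0.027 m or horizontal distance between ring_right and spot_right above 0.027 m or z of any of ring_left, ring_right in the frame of board above 0.014 m or angle between any of ring_left, ring_right's own z axis and vertical above 0.2 rad).
It fails at once if the rolling pin or the flour shaker is disturbed (distance of any of pin, shaker from where it was at the start of the episode above 0.02 m or angle between shaker's own z axis and vertical above 0.2 rad).
It also fails if it takes over 38 s, if anything falls off the work surface, if the arm or the gripper's body presses on something with over 40 N, if the wrist force passes 120 N, or if a joint passes its speed limit or range.

## Working session

There is one attempt and no reset: what is moved stays moved. The work goes in short steps, Python scripts to look and compute and a tool call to move; the robot and the scene stay as the last step left them, time stands still between calls to the robot, and variables do not carry over. Pictures are saved under pics/ and viewed, at most 10 in all, crops included, and the job is handed in when it is done.

Besides the shell and the picture viewer there is one more tool, called after "Request:" by a JSON object that holds its "fn" and its "kwargs". send_rows: Moves the arm, as the interface text tells. Shifts and turns lie within -1 to 1; 1 stands for 500 mm of shift or 30 degrees of turn. Its arguments: {"type":"object","properties":{"motion":{"type":"array"},"grip_force":{"type":"number"}},"required":["motion"]}

```bash
mkdir -p pics
cat > h.py <<'E'
import numpy as np, cv2
from workcell import env
def cal(g):
    h=g["frame"].shape[0]; f=h/2/np.tan(np.radians(g["vertical_fov"])/2)
    K=np.array([[f,0,g["cx"]],[0,f,g["cy"]],[0,0,1.]])
    R=cv2.Rodrigues(np.array(g["rvec"],float))[0]; t=np.array(g["tvec"],float).ravel()
    return K,R,t
def ray(g,uv,z):
    K,R,t=cal(g); uv=np.atleast_2d(uv).astype(float)
    d=(np.linalg.inv(K)@np.c_[uv,np.ones(len(uv))].T).T@R; c=-R.T@t
    return c+d*((z-c[2])/d[:,2])[:,None]
def proj(g,P):
    K,R,t=cal(g); return cv2.projectPoints(np.atleast_2d(P).astype(float),R,t,K,None)[0][:,0]
E
python3 - <<'E'
from h import *
for n in("top","scene"):
    g=env.grab_frame(n); cv2.imwrite(f"pics/{n}0.png",g["frame"][:,:,::-1]); K,R,t=cal(g); print(n,-R.T@t,K[0,0], [k for k in g])
print(env.state())
E
```

```text
top [ 497.26664522  122.64923284 1173.86473602] 397.4184608411406 ['frame', 'vertical_fov', 'cx', 'cy', 'rvec', 'tvec']
scene [1421.65159929  261.01182599 1122.98711674] 469.54169489325096 ['frame', 'vertical_fov', 'cx', 'cy', 'rvec', 'tvec']
{'time_s': 0.1, 'qpos': array([ 6.42847874e+01,  1.83489589e+01,  8.97013409e+01, -1.48985071e-03,
        7.20443174e+01, -1.14620749e+00]), 'qvel': array([ 0.02136439, -0.04651203, -0.15525661,  0.11621947, -0.08804872,
        0.05769107]), 'effort': array([ 6.48444111e-04, -4.13333559e+01, -2.32509166e+01,  7.30598811e-02,
        4.21946088e-02, -4.13823591e-05]), 'ee_pos': array([238.88433653, 522.51267821, 213.1814867 ]), 'ee_rot': array([-1.79905373e+02, -4.76454579e-04,  1.55431455e+02]), 'force': array([0.32774725, 0.43391035, 0.77959222]), 'torque': array([-0.01619532, -0.03340236, -0.00266488]), 'gripper_force': 0.0, 'gripper_width': 91.10303044868631}
```

View pics/top0.png

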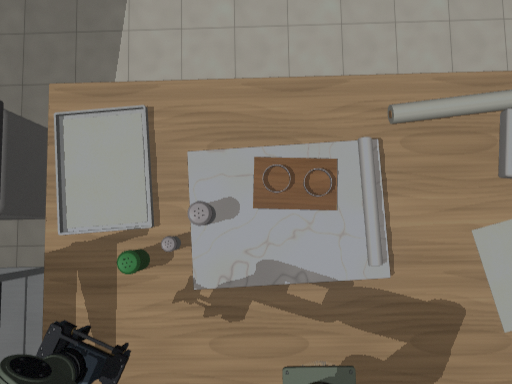

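View pics/scene0.png

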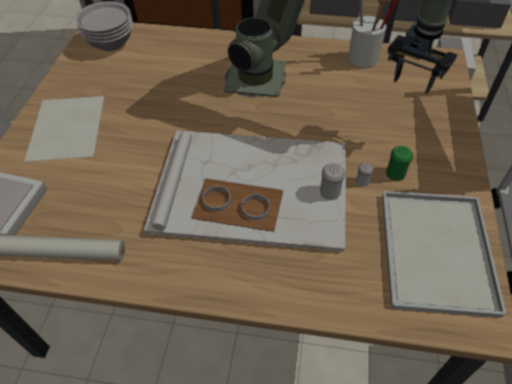

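```bash
cat >> h.py <<'E'
def cross(s,p0,p1,n=81):
    """subpixel point of strongest step of image s along p0->p1"""
    a=np.linspace(0,1,n)[:,None]; P=np.array(p0)*(1-a)+np.array(p1)*a
    v=cv2.remap(s,P[:,0].astype(np.float32)[None],P[:,1].astype(np.float32)[None],cv2.INTER_LINEAR)[0]
    v=cv2.GaussianBlur(v[None],(0,0),n/16)[0]; d=np.abs(np.gradient(v)); return P[d[5:-5].argmax()+5]
def edge(g,s,pts,off,z):
    """pts on guessed edge; off: normal half-length vector; robust fit -> world point, direction, rms"""
    q=np.array([cross(s,np.array(p)-off,np.array(p)+off) for p in pts])
    W=ray(g,q,z)[:,:2]
    l=cv2.fitLine(W.astype(np.float32),cv2.DIST_HUBER,0,.01,.01).ravel(); d=l[:2]; c=l[2:]
    r=(W-c)@np.array([-d[1],d[0]]); return c,d,np.sqrt(np.median(r**2))
def isect(a,b):
    A=np.c_[a[1],-b[1]]; k=np.linalg.solve(A,b[0]-a[0]); return a[0]+k[0]*a[1]
def pts(a,b,n=25): 
    k=np.linspace(0,1,n)[:,None]; return np.array(a)*(1-k)+np.array(b)*k
def rect(g,s,C,z,o=4,m=.08,segs=None):
    """C 4 guessed pixel corners in order -> refined world corners"""
    L=[]
    for i in range(4):
        a,b=np.array(C[i],float),np.array(C[(i+1)%4],float); d=(b-a)/np.linalg.norm(b-a)
        m0,m1=(segs[i] if segs else (m,1-m))
        L.append(edge(g,s,pts(a+(b-a)*m0,a+(b-a)*m1),o*np.array([-d[1],d[0]]),z))
    return np.array([isect(L[i-1],L[i]) for i in range(4)]),L
def sat(g):
    f=g["frame"].astype(np.float32); return f[:,:,0]-f[:,:,2]
E
python3 - <<'E'
from h import *
g=env.grab_frame("top"); s=sat(g)
np.set_printoptions(precision=1,suppress=True)
# slab FL, FR, NR, NL  ; pixel guesses
S,L=rect(g,s,[(188,153),(383,139),(390,277),(195,289)],30,o=6,segs=[(.05,.8),(.1,.9),(.05,.8),(.1,.9)])
print("slab",S,[np.linalg.norm(S[i]-S[(i+1)%4]) for i in range(4)],[l[2] for l in L])
for l in L: print(np.degrees(np.arctan2(l[1][1],l[1][0])))
B,LB=rect(g,s,[(254,157),(338,159),(337,210),(253,208)],36,o=4)
print("board",B,[np.linalg.norm(B[i]-B[(i+1)%4]) for i in range(4)],[l[2] for l in LB])
for l in LB: print(np.degrees(np.arctan2(l[1][1],l[1][0])))
im=cv2.resize(g["frame"][135:295,180:396],None,fx=3.7,fy=3.7,interpolation=cv2.INTER_CUBIC)
for c in proj(g,np.c_[B,np.full(4,36)]).tolist()+proj(g,np.c_[S,np.full(4,30)]).tolist():
    cv2.circle(im,(int((c[0]-180+.5)*3.7),int((c[1]-135+.5)*3.7)),3,(255,0,0),1)
cv2.imwrite("pics/c1.png",im[:,:,::-1])
E
```

```text
slab [[ 726.   366.3]
 [ 749.2 -191.6]
 [ 350.2 -207.8]
 [ 326.4  350.2]] [np.float32(558.4011), np.float32(399.35776), np.float32(558.46063), np.float32(399.92657)] [np.float64(0.2661026215403456), np.float64(0.1564803262667092), np.float64(0.39644122642607454), np.float64(0.17817996642920658)]
-87.621
2.3197877
-87.56265
2.311395
board [[703.1 169.8]
 [691.7 -68.7]
 [544.  -63.2]
 [555.2 177. ]] [np.float32(238.78796), np.float32(147.83662), np.float32(240.41968), np.float32(148.08104)] [np.float64(0.30824517123893014), np.float64(0.09510212225056837), np.float64(0.28697701705559636), np.float64(0.3676974840588475)]
87.27772
-2.1688862
87.33757
-2.8011
```

View pics/c1.png

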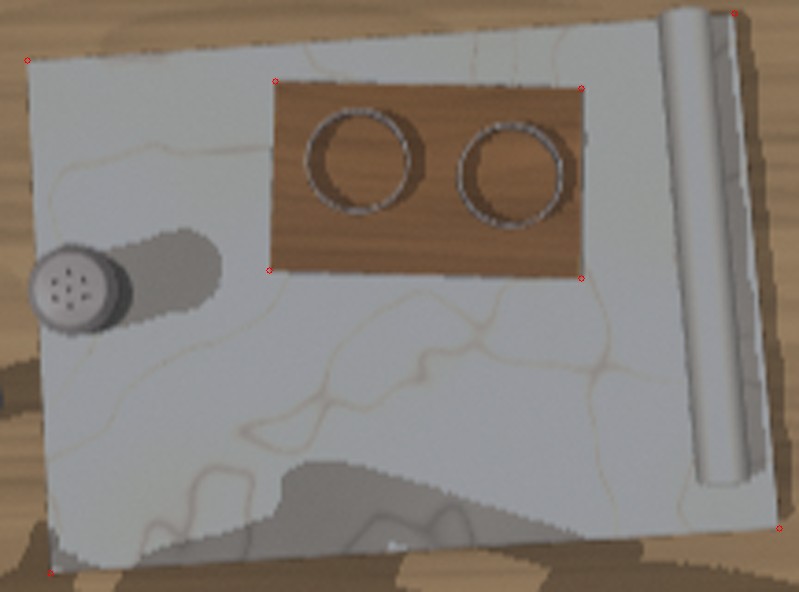

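The crop shows the board corners at about (275,81), (582,88), (581,278) and (269,270), with the rings between. The chosen shaker is at (70,290) and the pin runs from (685,15) to (720,480).

Look-alikes, in top-view pixels:
- **Shaker:** green one at (130,262), small grey one at (170,244). My choice is the large grey one on the slab at (201,213).
- **Pin:** the rod off the slab at (450,107) is the look-alike. My choice is the one on the slab at (371,201).

The slab yaw is 2.35° and the board yaw is -2.7°. I'll push with open fingertips and the tool square to the slab.

Request:
{"fn": "send_rows", "kwargs": {"motion": [{"tx":-0.08,"ty":-0.058,"gripper":-1},{"tx":-0.08,"ty":-0.058,"gripper":-1},{"tx":-0.08,"ty":-0.058,"gripper":-1},{"tx":-0.08,"ty":-0.058,"gripper":-1},{"tx":-0.08,"ty":-0.058,"gripper":-1},{"tx":-0.08,"ty":-0.058,"gripper":-1},{"tx":-0.08,"ty":-0.058,"gripper":-1},{"tx":-0.08,"ty":-0.058,"gripper":-1},{"tx":-0.08,"ty":-0.058,"gripper":-1},{"tx":-0.08,"ty":-0.058,"gripper":-1},{"tx":-0.08,"ty":-0.058,"gripper":-1},{"gripper":-1}]}}

```text
invalid input at $.motion[0]: expected keys tx, ty, tz, rx, ry, rz, gripper
```

Request:
{"fn": "send_rows", "kwargs": {"motion": [{"rz":-0.3,"gripper":-1},{"rz":-0.3,"gripper":-1},{"rz":-0.3,"gripper":-1},{"gripper":-1},{"gripper":-1}]}}

```text
invalid input at $.motion[0]: expected keys tx, ty, tz, rx, ry, rz, gripper
```

Request:
{"fn": "send_rows", "kwargs": {"motion": [{"tx":-0.08,"ty":-0.058,"tz":0,"rx":0,"ry":0,"rz":0,"gripper":-1},{"tx":-0.08,"ty":-0.058,"tz":0,"rx":0,"ry":0,"rz":0,"gripper":-1},{"tx":-0.08,"ty":-0.058,"tz":0,"rx":0,"ry":0,"rz":0,"gripper":-1},{"tx":-0.08,"ty":-0.058,"tz":0,"rx":0,"ry":0,"rz":0,"gripper":-1},{"tx":-0.08,"ty":-0.058,"tz":0,"rx":0,"ry":0,"rz":0,"gripper":-1},{"tx":-0.08,"ty":-0.058,"tz":0,"rx":0,"ry":0,"rz":0,"gripper":-1},{"tx":-0.08,"ty":-0.058,"tz":0,"rx":0,"ry":0,"rz":0,"gripper":-1},{"tx":-0.08,"ty":-0.058,"tz":0,"rx":0,"ry":0,"rz":0,"gripper":-1},{"tx":-0.08,"ty":-0.058,"tz":0,"rx":0,"ry":0,"rz":0,"gripper":-1},{"tx":-0.08,"ty":-0.058,"tz":0,"rx":0,"ry":0,"rz":0,"gripper":-1},{"tx":-0.08,"ty":-0.058,"tz":0,"rx":0,"ry":0,"rz":0,"gripper":-1}]}}

```text
time_s: 1.52
ee_pos: [507.1, 48.4, 213.8]
ee_rot: [180.0, -0.0, 155.4]
force: [0.6, 0.4, 0.2]
gripper_width: 91.3
gripper_force: 0.0
```

Request:
{"fn": "send_rows", "kwargs": {"motion": [{"tx":0,"ty":0,"tz":0,"rx":0,"ry":0,"rz":-0.3,"gripper":-1},{"tx":0,"ty":0,"tz":0,"rx":0,"ry":0,"rz":-0.3,"gripper":-1},{"tx":0,"ty":0,"tz":0,"rx":0,"ry":0,"rz":-0.3,"gripper":-1},{"tx":0,"ty":0,"tz":0,"rx":0,"ry":0,"rz":0,"gripper":-1},{"tx":0,"ty":0,"tz":0,"rx":0,"ry":0,"rz":0,"gripper":-1}]}}

```text
time_s: 2.15
ee_pos: [506.5, 49.9, 213.8]
ee_rot: [180.0, -0.0, -177.7]
force: [0.0, 1.0, 0.1]
gripper_width: 90.9
gripper_force: 0.0
```

Request:
{"fn": "send_rows", "kwargs": {"motion": [{"tx":0,"ty":0,"tz":0.05,"rx":0,"ry":0,"rz":0,"gripper":-1},{"tx":0,"ty":0,"tz":0.05,"rx":0,"ry":0,"rz":0,"gripper":-1},{"tx":0,"ty":0,"tz":0.05,"rx":0,"ry":0,"rz":0,"gripper":-1},{"tx":0,"ty":0,"tz":0.05,"rx":0,"ry":0,"rz":0,"gripper":-1},{"tx":0,"ty":0,"tz":0.05,"rx":0,"ry":0,"rz":0,"gripper":-1},{"tx":0,"ty":0,"tz":0.05,"rx":0,"ry":0,"rz":0,"gripper":-1},{"tx":0,"ty":0,"tz":0.04,"rx":0,"ry":0,"rz":0,"gripper":-1},{"tx":0,"ty":0,"tz":0.02,"rx":0,"ry":0,"rz":0,"gripper":-1},{"tx":0,"ty":0,"tz":0,"rx":0,"ry":0,"rz":0,"gripper":-1},{"tx":0,"ty":0,"tz":0,"rx":0,"ry":0,"rz":0,"gripper":-1}]}}

```text
time_s: 3.4
ee_pos: [507.3, 50.0, 34.7]
ee_rot: [180.0, 0.1, -177.6]
force: [0.5, 0.5, 0.1]
gripper_width: 91.2
gripper_force: 0.0
```

Run:
```python
from h import *
s=env.state(); print(s["ee_pos"],s["ee_rot"],s["force"])
g=env.grab_frame("wrist"); cv2.imwrite("pics/w1.png",g["frame"][:,:,::-1])
for i in range(4): env.grab_frame("top"); print(env.state()["ee_pos"])
```

```text
[507.29223643  49.95746454  34.6588326 ] [ 1.79992383e+02  9.13932076e-02 -1.77590161e+02] [0.45363751 0.47655536 0.05668658]
[507.24597004  49.96276324  34.74591534]
[507.1486737   49.95849286  34.68836871]
[507.05102382  49.94552935  34.56915131]
[506.91944198  49.93102286  34.45449945]
```

View pics/w1.png

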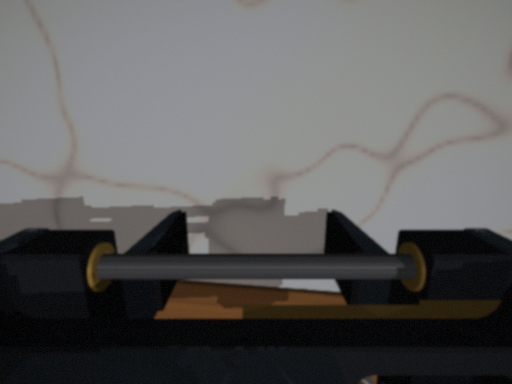

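The wrist view shows the fingertips just above the marble behind the board, with the board's brown near side at about row 290 and clear of the fingers. Next I go down 2.5 mm and advance toward contact.

Request:
{"fn": "send_rows", "kwargs": {"motion": [{"tx":0,"ty":0,"tz":0.005,"rx":0,"ry":0,"rz":0,"gripper":-1},{"tx":0,"ty":0,"tz":0,"rx":0,"ry":0,"rz":0,"gripper":-1},{"tx":-0.01,"ty":0,"tz":0,"rx":0,"ry":0,"rz":0,"gripper":-1},{"tx":-0.01,"ty":0,"tz":0,"rx":0,"ry":0,"rz":0,"gripper":-1},{"tx":-0.01,"ty":0,"tz":0,"rx":0,"ry":0,"rz":0,"gripper":-1},{"tx":-0.006,"ty":0,"tz":0,"rx":0,"ry":0,"rz":0,"gripper":-1},{"tx":0,"ty":0,"tz":0,"rx":0,"ry":0,"rz":0,"gripper":-1}]}}

```text
time_s: 4.53
ee_pos: [524.9, 50.7, 31.4]
ee_rot: [180.0, 0.0, -177.6]
force: [0.3, -0.0, 0.5]
gripper_width: 91.6
gripper_force: 0.0
```

Request:
{"fn": "send_rows", "kwargs": {"motion": [{"tx":-0.006,"ty":0,"tz":0,"rx":0,"ry":0,"rz":0,"gripper":-1},{"tx":-0.006,"ty":0,"tz":0,"rx":0,"ry":0,"rz":0,"gripper":-1},{"tx":-0.006,"ty":0,"tz":0,"rx":0,"ry":0,"rz":0,"gripper":-1},{"tx":-0.006,"ty":0,"tz":0,"rx":0,"ry":0,"rz":0,"gripper":-1},{"tx":-0.006,"ty":0,"tz":0,"rx":0,"ry":0,"rz":0,"gripper":-1},{"tx":-0.006,"ty":0,"tz":0,"rx":0,"ry":0,"rz":0,"gripper":-1},{"tx":-0.006,"ty":0,"tz":0,"rx":0,"ry":0,"rz":0,"gripper":-1},{"tx":-0.006,"ty":0,"tz":0,"rx":0,"ry":0,"rz":0,"gripper":-1}]}}

```text
time_s: 5.52
ee_pos: [548.8, 51.7, 31.4]
ee_rot: [180.0, 0.0, -177.6]
force: [-0.8, 0.5, 0.1]
gripper_width: 91.4
gripper_force: 0.4
```

Run:
```python
from h import *
s=env.state(); print(s["ee_pos"],s["ee_rot"],s["force"])
g=env.grab_frame("top"); cv2.imwrite("pics/t2.png",cv2.resize(g["frame"][110:295,180:396],None,fx=3,fy=3)[:,:,::-1])
g=env.grab_frame("scene"); cv2.imwrite("pics/s2.png",cv2.resize(g["frame"][120:270,130:370],None,fx=3,fy=3)[:,:,::-1])
```

```text
[548.78795379  51.69279985  31.40796023] [ 1.79995328e+02  1.03881960e-03 -1.77568775e+02] [-0.81747283  0.52188699  0.07846623]
```

View pics/s2.png

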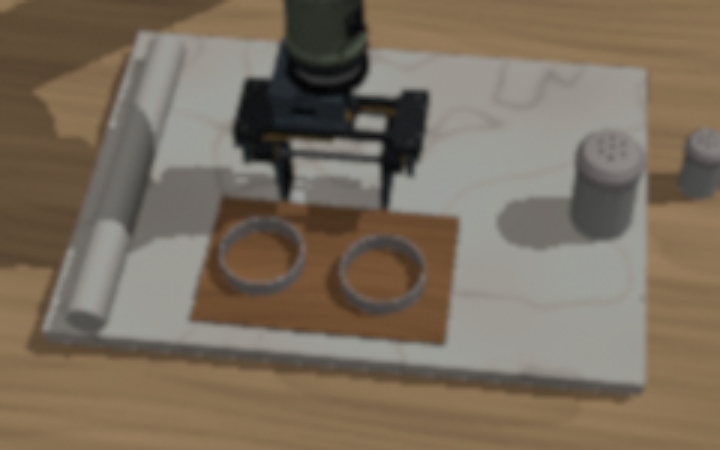

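The crop shows both fingertips at the board's near side, at about (285,198) and (387,208). The rings stand in place, and the shaker and pin are undisturbed. I'll keep pushing.

Request:
{"fn": "send_rows", "kwargs": {"motion": [{"tx":-0.004,"ty":0,"tz":0,"rx":0,"ry":0,"rz":0,"gripper":-1},{"tx":-0.006,"ty":0,"tz":0,"rx":0,"ry":0,"rz":0,"gripper":-1},{"tx":-0.008,"ty":0,"tz":0,"rx":0,"ry":0,"rz":0,"gripper":-1},{"tx":-0.008,"ty":0,"tz":0,"rx":0,"ry":0,"rz":0,"gripper":-1},{"tx":-0.008,"ty":0,"tz":0,"rx":0,"ry":0,"rz":0,"gripper":-1},{"tx":-0.008,"ty":0,"tz":0,"rx":0,"ry":0,"rz":0,"gripper":-1},{"tx":-0.008,"ty":0,"tz":0,"rx":0,"ry":0,"rz":0,"gripper":-1},{"tx":-0.008,"ty":0,"tz":0,"rx":0,"ry":0,"rz":0,"gripper":-1},{"tx":-0.008,"ty":0,"tz":0,"rx":0,"ry":0,"rz":0,"gripper":-1},{"tx":-0.006,"ty":0,"tz":0,"rx":0,"ry":0,"rz":0,"gripper":-1},{"tx":-0.004,"ty":0,"tz":0,"rx":0,"ry":0,"rz":0,"gripper":-1},{"tx":0,"ty":0,"tz":0,"rx":0,"ry":0,"rz":0,"gripper":-1}]}}

```text
time_s: 7.12
ee_pos: [587.0, 53.3, 31.5]
ee_rot: [180.0, 0.0, -177.6]
force: [-0.5, -0.5, 0.2]
gripper_width: 90.9
gripper_force: 0.4
```

Run:
```python
from h import *
s=env.state(); print(s["ee_pos"],s["ee_rot"],s["force"])
g=env.grab_frame("top"); cv2.imwrite("pics/t3.png",cv2.resize(g["frame"][120:240,180:396],None,fx=3.7,fy=3.7,interpolation=cv2.INTER_CUBIC)[:,:,::-1])
```

```text
[586.96300395  53.34006966  31.46110172] [ 1.79993548e+02  4.69343608e-02 -1.77568354e+02] [-0.50122498 -0.50330519  0.21831581]
```

View pics/t3.png

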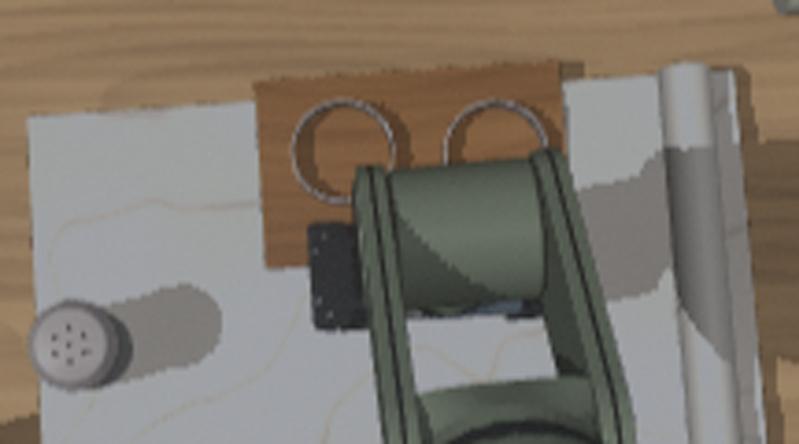

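The crop shows the board overhanging the far edge, with corners at about (254,83) and (560,63), and both rings riding along. I'll measure the far edge.

```bash
cat >> h.py <<'E'
E0=np.array([737.6,87.35]); a=np.radians(2.35); ux=np.array([np.cos(a),np.sin(a)]); uy=np.array([-ux[1],ux[0]])
def far(g,pl,pr,o=3):
    out=[]
    for s in (g["frame"][:,:,0].astype(np.float32),cv2.cvtColor(g["frame"],cv2.COLOR_RGB2GRAY).astype(np.float32),g["frame"][:,:,2].astype(np.float32)):
        e=edge(g,s,pts(np.array(pl)+(2,0),np.array(pr)-(2,0),40),np.array([0.,o]),36)
        for p in (pl,pr):
            w=ray(g,p,36)[0,:2]; w=e[0]+e[1]*((w-e[0])@e[1]); print("%.1f,%.1f"%((w-E0)@ux,(w-E0)@uy),end="  ")
        print("rms %.2f"%e[2])
E
python3 - <<'E'
from h import *
g=env.grab_frame("top")
far(g,(180+254/3.7-.5,120+83/3.7-.5),(180+560/3.7-.5,120+63/3.7-.5))
s=env.state()["ee_pos"][:2]; print("tool",(s-E0)@ux,(s-E0)@uy)
gs=env.grab_frame("scene")
p=proj(gs,[[*(E0+20*ux+90*uy),36],[*(E0+20*ux-150*uy),36]]); print(p)
cv2.imwrite("pics/s3.png",cv2.resize(gs["frame"][170:290,150:350],None,fx=4,fy=4,interpolation=cv2.INTER_CUBIC)[:,:,::-1])
E
```

```text
14.5,97.9  15.8,-142.5  rms 1.08
14.3,97.9  15.6,-142.5  rms 0.79
14.7,97.9  15.6,-142.5  rms 0.73
tool -151.91200220516734 -27.824672360043326
[[273.88809628 246.64895472]
 [186.70265576 238.64991823]]
```

View pics/s3.png

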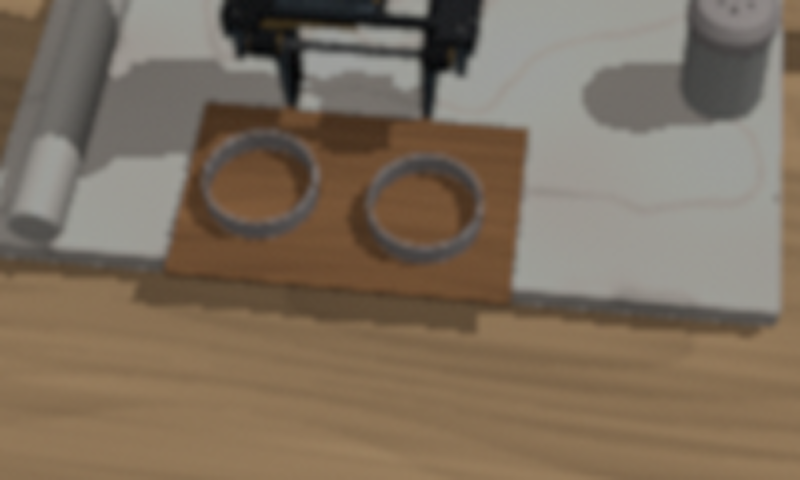

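The overhang is about 15 mm and even, and the tool position agrees (-152 + 16 - -150 ≈ 14). I'll push 25 mm further.

Request:
{"fn": "send_rows", "kwargs": {"motion": [{"tx":-0.004,"ty":0,"tz":0,"rx":0,"ry":0,"rz":0,"gripper":-1},{"tx":-0.006,"ty":0,"tz":0,"rx":0,"ry":0,"rz":0,"gripper":-1},{"tx":-0.008,"ty":0,"tz":0,"rx":0,"ry":0,"rz":0,"gripper":-1},{"tx":-0.008,"ty":0,"tz":0,"rx":0,"ry":0,"rz":0,"gripper":-1},{"tx":-0.008,"ty":0,"tz":0,"rx":0,"ry":0,"rz":0,"gripper":-1},{"tx":-0.006,"ty":0,"tz":0,"rx":0,"ry":0,"rz":0,"gripper":-1},{"tx":-0.006,"ty":0,"tz":0,"rx":0,"ry":0,"rz":0,"gripper":-1},{"tx":-0.004,"ty":0,"tz":0,"rx":0,"ry":0,"rz":0,"gripper":-1},{"tx":0,"ty":0,"tz":0,"rx":0,"ry":0,"rz":0,"gripper":-1},{"tx":0,"ty":0,"tz":0,"rx":0,"ry":0,"rz":0,"gripper":-1}]}}

```text
time_s: 8.52
ee_pos: [612.0, 54.4, 31.5]
ee_rot: [180.0, 0.1, -177.6]
force: [-1.0, -0.9, 0.3]
gripper_width: 91.2
gripper_force: 0.4
```

Run:
```python
from h import *
g=env.grab_frame("top")
P=proj(g,[[*(E0+40*ux+97.9*uy),36],[*(E0+40*ux-142.5*uy),36]])
far(g,P[0],P[1],5)
s=env.state()["ee_pos"][:2]; print("tool",(s-E0)@ux,(s-E0)@uy)
```

```text
43.7,97.8  39.4,-142.5  rms 1.49
40.7,97.9  40.5,-142.5  rms 0.76
40.4,97.9  40.5,-142.5  rms 0.65
tool -126.8815490325045 -27.823355952523087
```

The overhang is about 40.5 mm and even. Now I'll back off, rise and look.

Request:
{"fn": "send_rows", "kwargs": {"motion": [{"tx":0.006,"ty":0,"tz":0,"rx":0,"ry":0,"rz":0,"gripper":-1},{"tx":0.02,"ty":0,"tz":0,"rx":0,"ry":0,"rz":0,"gripper":-1},{"tx":0.05,"ty":0,"tz":0,"rx":0,"ry":0,"rz":0,"gripper":-1},{"tx":0.05,"ty":0,"tz":-0.02,"rx":0,"ry":0,"rz":0,"gripper":-1},{"tx":0.05,"ty":0,"tz":-0.06,"rx":0,"ry":0,"rz":0,"gripper":-1},{"tx":0.05,"ty":0,"tz":-0.06,"rx":0,"ry":0,"rz":0,"gripper":-1},{"tx":0.05,"ty":0,"tz":-0.06,"rx":0,"ry":0,"rz":0,"gripper":-1},{"tx":0.05,"ty":0,"tz":-0.06,"rx":0,"ry":0,"rz":0,"gripper":-1},{"tx":0.05,"ty":0,"tz":-0.06,"rx":0,"ry":0,"rz":0,"gripper":-1},{"tx":0,"ty":0,"tz":0,"rx":0,"ry":0,"rz":0,"gripper":-1},{"tx":0,"ty":0,"tz":0,"rx":0,"ry":0,"rz":0,"gripper":-1}]}}

```text
time_s: 9.95
ee_pos: [423.6, 46.4, 190.9]
ee_rot: [180.0, 0.0, -177.6]
force: [0.6, 0.2, -0.2]
gripper_width: 91.2
gripper_force: 0.0
```

Run:
```python
from h import *
g=env.grab_frame("top")
P=proj(g,[[*(E0+40*ux+97.9*uy),36],[*(E0+40*ux-142.5*uy),36]])
far(g,P[0],P[1],5)
cv2.imwrite("pics/t4.png",cv2.resize(g["frame"][115:275,180:396],None,fx=3.7,fy=3.7,interpolation=cv2.INTER_CUBIC)[:,:,::-1])
```

```text
43.7,97.8  39.3,-142.5  rms 1.48
41.2,97.9  40.5,-142.5  rms 0.75
40.6,97.9  40.2,-142.5  rms 0.60
```

View pics/t4.png

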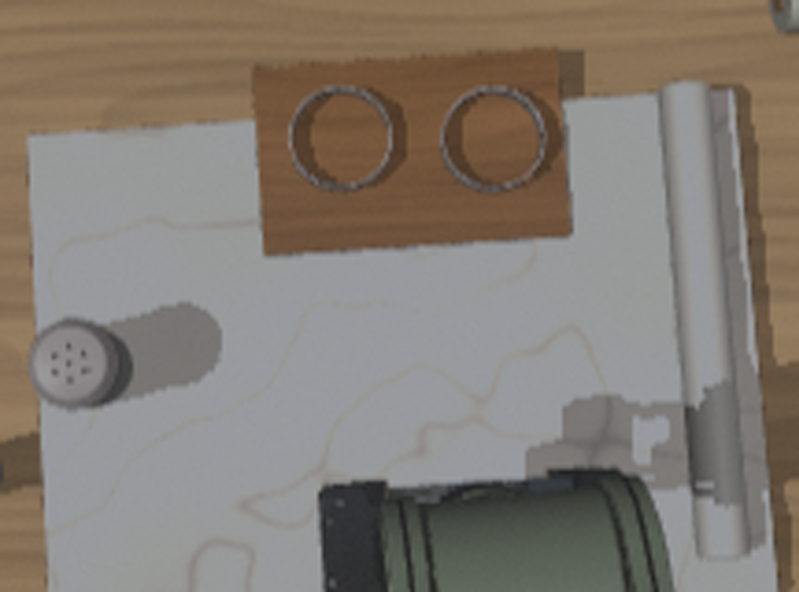

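The crop shows the board square, with far corners at about (253,67) and (557,48), overhanging about 40 mm. The rings are in place, the pin and shaker are where they were, and the hand is clear. I'm handing in.

```bash
python3 -c "
from workcell import env
print(env.job_done())"
```

```text
the job is handed in; nothing more can be done
None
```

The job is handed in: by the last camera measurement, the board sticks out about 40 mm evenly beyond the slab's far edge. The rings rode along in place, the pin and shaker look unmoved, and the hand is clear; the hand-in returned no verdict.

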